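Nudge a backnut into its recess in a tap plate

ROBOT

A 6-joint arm with a two-finger parallel gripper is mounted at the origin on the work surface. World frame = base frame: x ahead of the robot, y to its left, z up, the work surface at z = 0. Lengths are in m, angles in rad, forces in N, time in s.
With the tool pointing down it reaches from about 0.35 to 0.85 m from the base axis. Payload 8.1 kg.
Tool frame: the origin (TCP) lies midway between the tips of the shut fingers; the grasp point (between the pads) lies robot.grip_depth behind it (robot.grip_depth is the distance from the TCP to the grasp point, in m); z points along the fingers, y is the line along which they close (so a half turn about z gives the same grasp; the last joint's range is limited). The gripper opens to 93 mm and grips with 3 to 60 N. Pads are 15 mm wide; open, the fingers measure 128 mm over their backs; the gripper's body (75 mm by 188 mm) begins 65 mm behind the grasp point.
Start: joints at [-0.085, 0.13, 1.488, -0, 1.523, -0.085], TCP at [0.6, 0, 0.219] pointing down, gripper open.
Joint ranges: [-2.96, 2.96], [-0.89, 2.26], [0.02, 2.5], [-1.34, 4.48], [0, 2.73], [-2.66, 2.66]. Speed limits (rad/s): [2.39, 2.39, 2.79, 3.14, 3.14, 3.14].

INTERFACE

Orientations are given as a rotation vector (axis times angle).
In Python, from plant import robot gives the robot as it stands.
- The arm moves only by the tool carry_out, never from a script. Its argument "rows" is a list of rows, each a list of 6 numbers: the shift along the tool's x, y, z in m, then the turn, a rotation vector about the tool's x, y, z in degrees. A call has 1 to 12 rows; each row is the pose to reach, as a shift and turn from the pose commanded when the call began, along the tool's axes at that moment; what a row does not reach only later rows make up. A row lasts 1/8 s, in which the tool goes at most 62.5 mm and 10.7 degrees, less where a joint would pass 70% of its speed; a pose out of reach is approached as far as the arm can. A call with a gripper value outside its range is refused whole. "jaw" is the closure in counts, from 0 (fully open) to 255 (shut), set as the call begins (left out, the last holds). The fingers move at their own pace and stop on an object; "force" is the grip in N (left out, the last holds). Time passes only in rows, so rows that repeat a pose let the fingers close. It gives the time, the measured TCP pose, the force, the opening and the grip force at its end, in the units of the state.
- robot.read_state(): the state, without advancing time (a new reading comes with each control period).
- robot.read_camera(name): name is "scene" or "side" or "wrist"; returns the picture (420x560x3 uint8, red, green, blue); there is no depth.
- robot.camera_model(name): a dict with "fx", "fy", "cx", "cy" (pixels), "R" (3x3) and "t" (3): a world point X has camera coordinates R X + t; the wrist camera has in their place "mount" (4x4, takes a point from camera to tool coordinates, whose origin is the TCP and whose axes are the flange's). Camera axes: x right, y down, z forward; pixel columns grow to the right and rows downward; lengths in m; the calibration is good to about 2 mm. A picture is of the moment at which its call begins: read the wrist's pose just before it. camera_model takes no time and is no camera call.
- robot.close_job(): hands the job in; it is judged then, once.
Trained networks look in the newest picture that a camera, given by its name, has taken for a name from the list of things; names that differ only in an ending like _2 or _b are one class to them, and where a whole thing is asked for, a point or a joint stands for the part that bears it (a point fixed in the world has none). Each returns a list of dicts, best first, with "conf" (0 to 1); they miss things now and then, are a little off and sometimes report something else, mostly with a low value. They report only what shows in the picture. A call takes as long as a camera call.
- robot.outline_of(camera, target): "pixels" (420x560 bool, what is visible of it) and "pixel" ([column, row] in pixels, amid what is visible of it).
The state is a dict: "t": time; "q": joint angles; "dq": joint speeds; "joint_torque": joint torques, N m; "tool_pos": TCP position; "orientation": TCP orientation; "force": force on the tool from outside, world axes, zero at the start; "wrist_torque": the same for the moment, N m; "opening": finger opening in m; "gripper_force": force on a finger pad.
Only numpy, scipy, OpenCV 4.12 (cv2) and the standard library are available. Lean on these libraries where they do the work, as an engineer would, in place of code of your own. Each camera call takes 0.05 s, during which the arm holds its last target. There are 200 camera calls.

TASK

Fit the loose brass hex nut into the empty hexagonal recess of the tap plate. Do not pick it up: nudge it across the plate, with the plate's raised rib to guide it, until it drops into the mouth of the recess, then press it down past the two sprung lips until it lies level on the floor of the recess. Work gently, by feel, because the plastic plate cracks if the nut or the plate is pushed hard, and leave the other things on the worktop where they are.

Things in the scene. Friction and masses are not known exactly. Their poses are not given: they have to be found in the camera images.
- nut: Loose brass hexagonal nut lying flat on the plate between the two recesses: 34 mm over flats, 39 mm over corners, 10 mm thick, 18 mm hole, about 60 g, smooth (friction about 0.25, also under the fingers). Origin: centre of its underside; z up; x square to one of its flats (flats face 0, 60, 120 ... degrees from x).
- plate: Tap plate on its plywood board, fixed. Board 150 x 310 x 18 mm; the smooth white plastic plate on it is 100 mm (x) by 250 mm (y), its flat top 34 mm above the worktop. Two hexagonal recesses lie beside the rib, at y = +76.5 and -76.5 mm: one empty, one filled; which is which varies. Origin: centre of the board's underside; x away from the robot, towards the rib; y along the rib.
- rib (a point): Middle of the foot of the rib's inner face, at the height of the plate's flat top (34 mm). The rib is straight, runs the whole length of the plate along its far edge, is 10 mm wide and stands 10 mm above the flat top. Axes as for the plate: x points into the rib.
- recess: The empty recess, 9 mm deep, walls upright. Two flats parallel to the rib, 36 mm apart, the far one in line with the rib's face; slanting flats 37 mm apart; corners at y = +-21 mm, along the rib. So a nut with a flat on the rib is turned right for it and has 1 mm or more to spare. Floor: dark rubber ring. Origin: on its axis, 16 mm below the flat top; x towards the rib, y along the rib.
- recess_mouth (a point): Centre of the empty recess at the height of the plate's flat top (34 mm above the worktop). Axes as for the recess: x towards the rib, y along it, z up. The floor is 9 mm below this point, the rib's face 18 mm from it along x.
- lip_near (a joint): Sprung lip on the near long flat of the empty recess, 2.7 mm into it, its top 4 mm below the flat top: 0 at rest, up to 0.005 m as it is pushed outwards and down. A nut dropped into the mouth rests on the two lips, its top about 6 mm above the flat top. Pressed on its middle with 8 to 12 N, kept up right to the floor, it goes past both and stays; its top then stands 1 mm above the flat top.
- lip_rib (a joint): The like lip on the rib side of the empty recess: 0 at rest, grows as it is pushed outwards and down. Together the two grip a nut that is home; pressed off its middle, a nut may go down on one side first and stay tilted until its high side is pressed too.
- recess_full: The other recess of the plate, the same, fixed, with a nut already pressed home in it that stands 1 mm above the flat top. Origin: on its axis, 16 mm below the plate's flat top. To be left alone.
- tap: Steel washing-machine tap with a black round handle on top, lying loose on the worktop, 80 x 60 x 64 mm. Origin: under its middle, on the worktop. To be left alone.
- wrench: Loose steel open-ended wrench lying flat, along its own x. Origin: under its middle. To be left alone.
- tape_roll: Loose small white roll of thread tape lying flat, 54 mm across and 13 mm high. Origin: centre of its underside. To be left alone.
- paste_jar: Loose small jar of jointing paste, 64 mm across and 65 mm high. Origin: centre of its underside. To be left alone.

How it is judged:
On the way:
1. the nut has dropped into the mouth of the empty recess: within 3 mm of its centre, its underside more than 1.2 mm below the plate's flat top (horizontal distance between nut and recess_mouth below 0.003 m and z of nut in the frame of recess_mouth below -0.0012 m), for 0.1 s.
At the end, for the whole second after the job is handed in: The loose nut lies at rest on the floor of the recess that was empty: centre within 3 mm of the recess's axis, underside at least 8.2 mm below the plate's flat top (fully home on the floor is 9 mm), tilted less than 0.06 rad, and the other things on the worktop have not been moved (horizontal distance between nut and recess_mouth below 0.003 m and z of nut in the frame of recess_mouth below -0.0082 m and angle between nut's own z axis and vertical below 0.06 rad and linear speed of nut below 0.01 m/s and distance of each of tap, wrench, tape_roll, paste_jar from where it was at the start of the episode below 0.015 m); the robot touches nothing.
It fails at once if the nut is picked up: its underside more than 6 mm above the plate (z of nut in the frame of recess_mouth above 0.006 m).
It fails at once if the fingers push or press on the nut or on the plate with more than 25 N (contact force between the fingers and nut above 25 N or contact force between the fingers and plate above 25 N or contact force between the fingers and recess above 25 N or contact force between the fingers and recess_full above 25 N).
It fails at once if the tap, wrench, tape roll or jar is moved more than 15 mm (distance of any of tap, wrench, tape_roll, paste_jar from where it was at the start of the episode above 0.015 m).
It also fails if it takes over 64 s, if anything falls off the work surface, if the arm or the gripper's body presses on something with over 40 N, if the wrist force passes 120 N, or if a joint passes its speed limit or range.

## Working session

There is one attempt and no reset: what is moved stays moved. The work goes in short steps, Python scripts to look and compute and a tool call to move; the robot and the scene stay as the last step left them, time stands still between calls to the robot, and variables do not carry over. Pictures are saved under pics/ and viewed, at most 10 in all, crops included, and the job is handed in when it is done.

Besides the shell and the picture viewer there is one more tool, called after "Call:" as name(argument=value, ...), one argument or row to a line, values as JSON. carry_out: Moves the arm, as the interface text tells. Its arguments: {"type":"object","properties":{"rows":{"type":"array"},"jaw":{"type":"number"},"force":{"type":"number"}},"required":["rows"]}

```bash
ls; mkdir -p pics; cat > h.py <<'E'
import numpy as np, cv2
from plant import robot
from scipy.spatial.transform import Rotation as Ro
def cam(name, st=None):
    m=robot.camera_model(name)
    K=np.array([[m['fx'],0,m['cx']],[0,m['fy'],m['cy']],[0,0,1]])
    if 'mount' in m:
        st=st or robot.read_state()
        M=np.array(m['mount']); Rt=Ro.from_rotvec(st['orientation']).as_matrix()
        Rc=Rt@M[:3,:3]; c=Rt@M[:3,3]+np.array(st['tool_pos'])
    else:
        Rc=np.array(m['R']).T; c=-Rc@np.array(m['t'])
    return K,Rc,c
def to_plane(name,px,z,st=None):
    K,Rc,c=cam(name,st); px=np.atleast_2d(np.asarray(px,float))
    d=(Rc@np.linalg.inv(K)@np.c_[px,np.ones(len(px))].T).T
    return c+d*((z-c[2])/d[:,2])[:,None]
def save(img,n): cv2.imwrite('pics/'+n,cv2.cvtColor(img,cv2.COLOR_RGB2BGR))
E
python3 - <<'E'
from h import *
s=robot.read_state(); print(s)
ims=[robot.read_camera(n) for n in ("scene","wrist")]
save(cv2.resize(np.hstack(ims),(800,300)),'a.png')
save(ims[0],'s.png');save(ims[1],'w.png')
for n in ("scene","wrist"):
  for t in ("nut","recess","recess_full","plate","rib","tap","wrench","tape_roll","paste_jar"):
    r=robot.outline_of(n,t)
    for o in r[:2]:
      print(n,t,round(o['conf'],2),o['pixel'],to_plane(n,o['pixel'],0.034,s).round(4), o['pixels'].sum())
print(robot.camera_model('wrist'), robot.grip_depth)
E
```

```text
pics
{'t': 0.0, 'q': array([-8.53979371e-02,  1.31155642e-01,  1.48928046e+00, -2.17360187e-05,
        1.52297232e+00, -8.54043284e-02]), 'dq': array([-0.00096134,  0.00086302,  0.00108235, -0.00052283, -0.00039622,
       -0.00173552]), 'joint_torque': array([-1.61290725e-03, -5.59853125e+01, -4.91755986e+01,  7.67333270e-02,
        3.59135563e-02, -2.97389461e-04]), 'tool_pos': array([5.99437155e-01, 6.35380478e-05, 2.17590087e-01]), 'orientation': array([-2.22046068e+00, -2.22047723e+00,  1.86269424e-03]), 'force': array([ 0.41733878,  0.44272356, -0.19611669]), 'wrist_torque': array([ 0.01331561, -0.01297151, -0.022893  ]), 'gripper_force': 0.0, 'opening': 0.09304268657500119}
scene nut 0.72 [291.6, 229.9] [[ 0.5624 -0.0053  0.034 ]] 188
scene recess 0.87 [265.5, 256.8] [[ 0.5912 -0.0996  0.034 ]] 611
scene recess 0.32 [301.3, 217.0] [[0.5434 0.0389 0.034 ]] 427
scene recess_full 0.56 [300.9, 217.7] [[0.5447 0.0367 0.034 ]] 484
scene plate 0.94 [282.2, 251.1] [[ 0.6001 -0.0622  0.034 ]] 6599
scene rib 0.81 [286.4, 253.2] [[ 0.6104 -0.0591  0.034 ]] 6534
scene rib 0.25 [292.2, 2
[... 647 characters left out ...]
262.7, 196.9] [[ 0.5821 -0.0097  0.034 ]] 26113
wrist rib 0.57 [261.2, 194.1] [[ 0.5805 -0.0064  0.034 ]] 25660
wrist tap 0.77 [195.3, 410.9] [[ 0.4832 -0.321   0.034 ]] 741
wrist tape_roll 0.84 [299.8, 385.1] [[ 0.6292 -0.2749  0.034 ]] 532
{'fx': 324.3701222199842, 'fy': 324.3701222199842, 'cx': 278.041269669164, 'cy': 210.98885089460083, 'mount': array([[ 9.04444982e-04, -9.53702205e-01, -3.00751203e-01,
         8.42525478e-02],
       [ 9.99999414e-01,  6.83695978e-04,  8.39238838e-04,
        -1.38699061e-04],
       [-5.94761542e-04, -3.00751786e-01,  9.53702265e-01,
        -1.66778608e-01],
       [ 0.00000000e+00,  0.00000000e+00,  0.00000000e+00,
         1.00000000e+00]])} 0.0188
```

View pics/w.png

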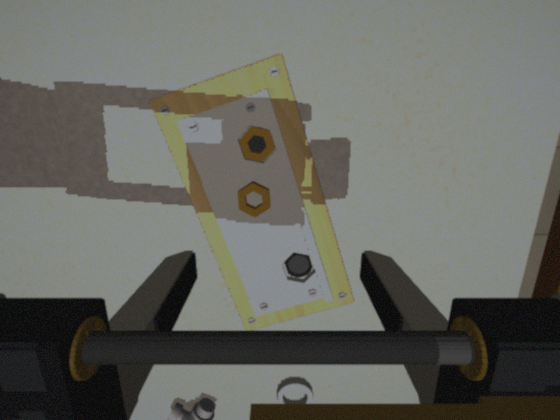

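View pics/s.png

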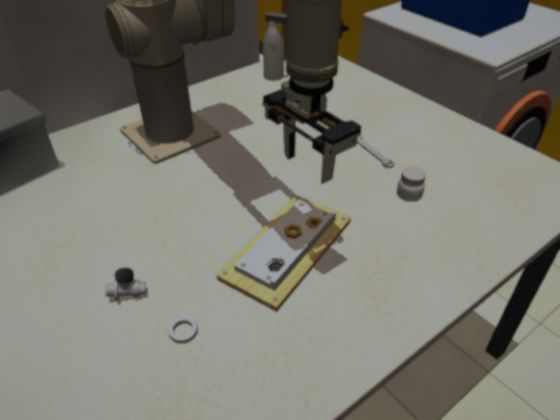

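The wrist picture shows the nut at (254,199), the filled recess at (257,144) and the empty one at (299,266). The rib is on the right (world +x) side. The scene picture agrees, and the other things are far from the plate. I'll take a closer look with the jaws shut.

Call:
carry_out(
  rows=[
    [-0.04,0,0.05,0,0,0],
    [-0.085,0,0.1,0,0,0],
    [-0.085,0,0.1,0,0,0],
    [-0.085,0,0.1,0,0,0],
    [-0.085,0,0.1,0,0,0],
    [-0.085,0,0.1,0,0,0],
  ],
  jaw=255,
  force=10,
)

```text
t: 1.75
tool_pos: [0.6012, -0.0842, 0.1205]
orientation: [2.218, 2.221, 0.003]
force: [0.5, 0.6, 0.8]
opening: 0.0375
gripper_force: 0.0
```

```bash
python3 - <<'E'
from h import *
s=robot.read_state(); print(s['tool_pos'],s['orientation'],s['force'],s['opening'])
im=robot.read_camera("wrist"); save(im,'w2.png')
save(cv2.resize(im[0:300,150:450],(800,800*300//300))[:600],'w2c.png')
save(cv2.resize(im[20:290,150:440],None,fx=2.2,fy=2.2,interpolation=cv2.INTER_CUBIC),'w2c.png')
for t,z in (("nut",.044),("recess",.034),("recess_full",.035),("plate",.034)):
    for o in robot.outline_of('wrist',t)[:2]:
      m=o['pixels'].astype(np.uint8); M=cv2.moments(m,True); c=[M['m10']/M['m00'],M['m01']/M['m00']]
      h=cv2.convexHull(cv2.findContours(m,0,2)[0][0]) ; 
      r=cv2.minAreaRect(np.vstack(cv2.findContours(m,0,2)[0]))
      print(t,round(o['conf'],2),o['pixel'],np.round(c,1),to_plane('wrist',c,z,s).round(4),r)
      if t=='plate': print(to_plane('wrist',cv2.boxPoints(r),z,s).round(4))
E
```

```text
[ 0.60124088 -0.08422     0.12051434] [2.2183273  2.22114355 0.00263715] [0.45527302 0.59896639 0.76681784] 0.03752883783239113
nut 0.71 [229.3, 123.9] [238.7 122.6] [[ 0.5729 -0.0097  0.044 ]] ((238.80003356933594, 122.40001678466797), (52.771202087402344, 48.299068450927734), 26.56505012512207)
recess 0.7 [282.2, 235.5] [280.2 235.4] [[ 0.6034 -0.1014  0.034 ]] ((277.65386962890625, 239.82015991210938), (63.90648651123047, 107.88333892822266), 66.41297149658203)
recess_full 0.98 [210.9, 45.6] [208.9  47.6] [[0.5527 0.0409 0.035 ]] ((210.57420349121094, 51.31236267089844), (79.43528747558594, 127.42767333984375), 68.78202819824219)
plate 0.83 [263.8, 144.3] [251.  143.7] [[ 0.5807 -0.0257  0.034 ]] ((237.49270629882812, 141.53468322753906), (347.6339416503906, 210.1533966064453), 75.30268096923828)
[[ 0.4749  0.07    0.034 ]
 [ 0.6122  0.1006  0.034 ]
 [ 0.6945 -0.1464  0.034 ]
 [ 0.5105 -0.2024  0.034 ]]
```

View pics/w2c.png

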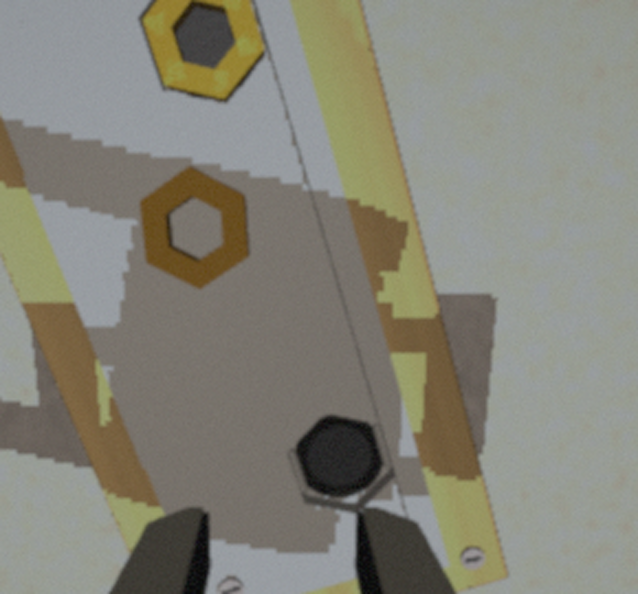

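The crop shows the nut centred near (196,227), its corners up and down, so it is turned about 17° from the rib. The rib line runs from (256,5) to (405,515) on the right. The filled nut is near (204,37) and the empty recess near (342,460).

```bash
python3 - <<'E'
from h import *
s=robot.read_state()
P=lambda uv,z: to_plane('wrist',np.array(uv,float)/2.2+[150,20],z,s)
n=P([(193,167),(247,198),(249,254),(200,287),(143,257),(142,200)],.044)
c=n.mean(0); d=n-c; print('nut',c.round(4),'r',np.linalg.norm(d,axis=1).round(4),'corner ang',np.degrees(np.arctan2(d[:,1],d[:,0])).round(1)%60)
for z in(.034,.044):
  r=P([(256,5),(405,515)],z); v=r[0]-r[1]; a=np.arctan2(v[1],v[0])-np.pi/2; print('rib',z,r.round(4),'yaw',np.degrees(a).round(2))
  ex=np.array([np.cos(a),np.sin(a)]);ey=np.array([-ex[1],ex[0]])
  print(' nut dist to rib',(r[0,:2]-c[:2])@ex)
f=P([(141,18),(163,88),(226,101),(265,52),(250,0)],.035); print('full corners',f.round(4))
f1=P([(163,88),(250,0)],.035).mean(0)
for nm,uv,z in(('full hex opposite corners',[(163,88),(250,-10)],.035),('full hole',[(205,35)],.035),('full opposite2',[(141,18),(265,52)],.035),('rec corners',[(292,452),(305,500),(355,510),(392,475)],.034),('recfloor',[(342,456)],.025),('board R',[(360,0),(508,575)],.018)):
  p=P(uv,z); print(nm,p.round(4),p.mean(0).round(4))
E
```

```text
nut [ 0.5721 -0.0107  0.044 ] r [0.0188 0.0193 0.0192 0.0192 0.0201 0.0192] corner ang [30.6 29.  34.3 32.3 27.7 33. ]
rib 0.034 [[ 0.5921  0.0562  0.034 ]
 [ 0.648  -0.1182  0.034 ]] yaw 17.77
 nut dist to rib 0.03951639268069433
rib 0.044 [[ 0.5924  0.054   0.044 ]
 [ 0.6461 -0.1135  0.044 ]] yaw 17.77
 nut dist to rib 0.03912591780536665
full corners [[0.5561 0.0523 0.035 ]
 [0.562  0.0323 0.035 ]
 [0.5822 0.0285 0.035 ]
 [0.5949 0.0428 0.035 ]
 [0.5903 0.0574 0.035 ]]
full hex opposite corners [[0.562  0.0323 0.035 ]
 [0.5903 0.0601 0.035 ]] [0.5762 0.0462 0.035 ]
full hole [[0.576  0.0476 0.035 ]] [0.576  0.0476 0.035 ]
full opposite2 [[0.5561 0.0523 0.035 ]
 [0.5949 0.0428 0.035 ]] [0.5755 0.0476 0.035 ]
rec corners [[ 0.6042 -0.0924  0.034 ]
 [ 0.6093 -0.1119  0.034 ]
 [ 0.6286 -0.1161  0.034 ]
 [ 0.6422 -0.1016  0.034 ]] [ 0.6211 -0.1055  0.034 ]
recfloor [[ 0.6239 -0.0973  0.025 ]] [ 0.6239 -0.0973  0.025 ]
board R [[ 0.6261  0.0614  0.018 ]
 [ 0.6961 -0.1534  0.018 ]] [ 0.6611 -0.046   0.018 ]
```

Call:
carry_out(
  rows=[
    [0.03,-0.015,0,0,0,-9],
    [0.06,-0.03,0,0,0,-18],
    [0.0975,-0.0535,0,0,0,-27],
    [0.0975,-0.0535,0.02,0,0,-36],
    [0.0975,-0.0535,0.035,0,0,-45],
    [0.0975,-0.0535,0.045,0,0,-47.8],
    [0.0975,-0.0535,0.045,0,0,-47.8],
    [0.0975,-0.0535,0.045,0,0,-47.8],
  ],
)

```text
t: 3.0
tool_pos: [0.5468, 0.0125, 0.0742]
orientation: [1.133, 2.93, 0.0]
force: [0.6, -0.3, 0.3]
opening: 0.0004
gripper_force: 0.0
```

```bash
python3 - <<'E'
from h import *
L=[]
for i in range(4):
  im=robot.read_camera("wrist"); s=robot.read_state(); L.append(s['tool_pos'])
print(np.array(L).round(4),s['orientation'],s['force'],s['opening'])
print(np.degrees(np.arctan2(*Ro.from_rotvec(s['orientation']).as_matrix()[[1,0],0])), Ro.from_rotvec(s['orientation']).as_matrix()[:,2])
a=robot.read_camera("side");save(np.hstack([cv2.resize(im,(400,300)),cv2.resize(a,(400,300))]),'b.png')
E
```

```text
[[0.547  0.0125 0.0744]
 [0.547  0.0124 0.0744]
 [0.547  0.0125 0.0744]
 [0.5469 0.0125 0.0743]] [1.13142140e+00 2.92981294e+00 4.55564168e-04] [ 0.29734316 -0.28167388 -0.12683044] 0.0006534064253452164
137.7693284258221 [ 9.48818676e-04 -5.54252538e-05 -9.99999548e-01]
```

View pics/b.png

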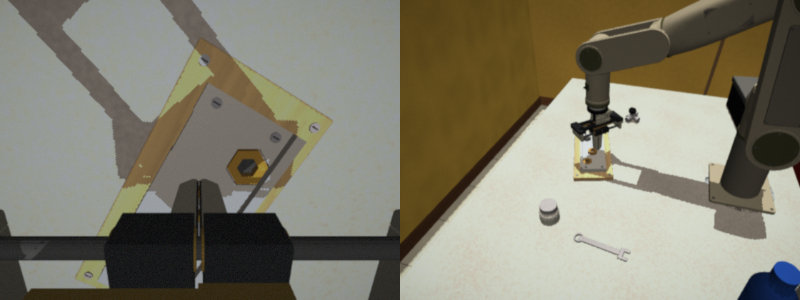

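The wrist view (left half) shows the shut fingers over the plate with the nut hidden ahead of them. The side view (right half) shows them above the board. I'll lower them and start pushing.

Call:
carry_out(
  rows=[
    [0,0,0.012,0,0,0],
    [0,0,0.025,0,0,0],
    [0,0,0.0355,0,0,0],
    [0,0,0.0355,0,0,0],
    [-0.003,0,0.0355,0,0,0],
    [-0.006,0,0.0355,0,0,0],
    [-0.009,0,0.0355,0,0,0],
    [-0.012,0,0.0355,0,0,0],
    [-0.015,0,0.0355,0,0,0],
    [-0.018,0,0.0355,0,0,0],
    [-0.021,0,0.0355,0,0,0],
    [-0.024,0,0.0355,0,0,0],
  ],
)

```text
t: 4.75
tool_pos: [0.5644, -0.0037, 0.0381]
orientation: [-1.131, -2.931, 0.0]
force: [-0.4, -0.1, 0.3]
opening: 0.0003
gripper_force: 0.1
```

```bash
python3 - <<'E'
from h import *
s=robot.read_state(); print(s['tool_pos'],s['force'])
im=robot.read_camera("wrist"); b=robot.read_camera('scene')
for n in('wrist','scene'):
  for o in robot.outline_of(n,'nut')[:2]: print(n,o['conf'],o['pixel'],to_plane(n,o['pixel'],.044,s).round(4))
save(np.hstack([cv2.resize(im[0:300,150:450],(400,400)),cv2.resize(b[190:310,215:355],(400,400),interpolation=2)]),'c.png')
E
```

```text
[ 0.56442232 -0.00373266  0.03811576] [-0.37148353 -0.09713915  0.30783118]
scene 0.73 [293.4, 235.1] [[ 0.5855 -0.0195  0.044 ]]
scene 0.64 [307.0, 218.1] [[0.5625 0.0391 0.044 ]]
```

View pics/c.png

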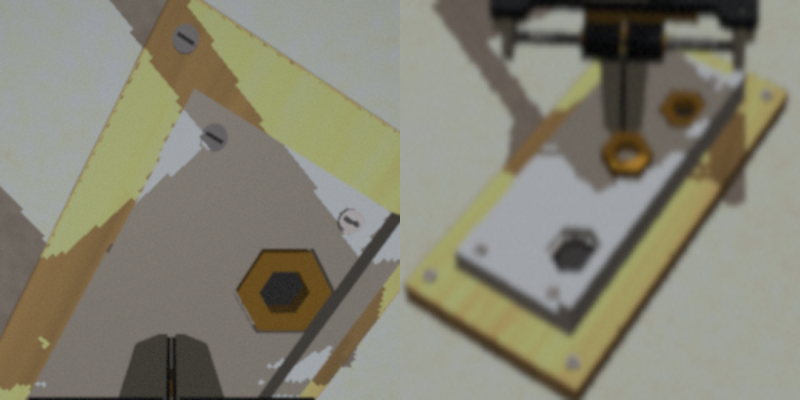

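The scene crop shows the nut flush ahead of the fingertips and heading for the rib. I'll keep pushing.

Call:
carry_out(
  rows=[
    [-0.003,0,0,0,0,0],
    [-0.006,0,0,0,0,0],
    [-0.009,0,0,0,0,0],
    [-0.012,0,0,0,0,0],
    [-0.015,0,0,0,0,0],
    [-0.018,0,0,0,0,0],
    [-0.021,0,0,0,0,0],
    [-0.024,0,0,0,0,0],
    [-0.026,0,0,0,0,0],
  ],
)

```text
t: 6.08
tool_pos: [0.5833, -0.0211, 0.0379]
orientation: [-1.131, -2.93, 0.0]
force: [-1.5, 0.2, 0.5]
opening: 0.0003
gripper_force: 0.8
```

Call:
carry_out(
  rows=[
    [-0.001,0,0,0,0,0],
    [-0.002,0,0,0,0,0],
  ],
)

```text
t: 6.32
tool_pos: [0.5849, -0.0224, 0.038]
orientation: [-1.131, -2.931, 0.0]
force: [-1.3, 0.6, -0.3]
opening: 0.0005
gripper_force: 0.5
```

```bash
python3 - <<'E'
from h import *
s=robot.read_state(); print(s['tool_pos'],s['force'])
b=robot.read_camera('scene'); d=robot.read_camera('side')
for o in robot.outline_of('scene','nut')[:2]: print(o['conf'],o['pixel'],to_plane('scene',o['pixel'],.044,s).round(4))
save(cv2.resize(b[190:310,215:355],(700,600),interpolation=2),'d.png')
E
```

```text
[ 0.58492943 -0.02241593  0.03802106] [-1.34328068  0.59134542 -0.29755003]
0.74 [291.8, 243.0] [[ 0.6019 -0.0375  0.044 ]]
```

View pics/d.png

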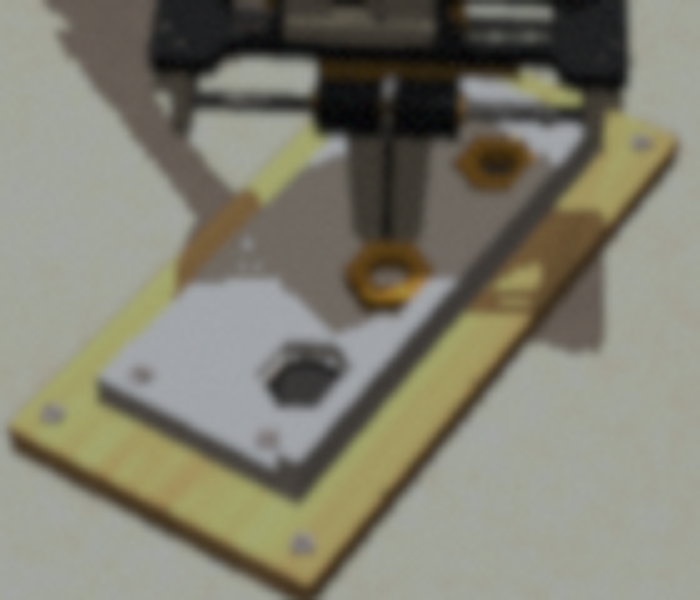

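The scene crop shows the nut at (388,275), flat against the fingertips and a few millimetres short of the rib. I'll go the last part in small steps, watching the force.

Call:
carry_out(
  rows=[
    [-0.001,0,0,0,0,0],
    [-0.002,0,0,0,0,0],
    [-0.003,0,0,0,0,0],
  ],
)

```text
t: 6.85
tool_pos: [0.5873, -0.0245, 0.0381]
orientation: [1.131, 2.931, 0.0]
force: [-1.0, 0.8, -0.4]
opening: 0.0004
gripper_force: 0.6
```

Call:
carry_out(
  rows=[
    [-0.0005,0,0,0,0,0],
    [-0.001,0,0,0,0,0],
  ],
)

```text
t: 7.1
tool_pos: [0.5879, -0.0251, 0.0381]
orientation: [-1.131, -2.931, -0.0]
force: [-2.1, 0.7, 1.4]
opening: 0.0004
gripper_force: 0.7
```

Call:
carry_out(
  rows=[
    [-0.0005,0,0,0,0,0],
    [-0.001,0,0,0,0,0],
  ],
)

```text
t: 7.35
tool_pos: [0.5888, -0.0258, 0.0382]
orientation: [1.131, 2.931, 0.0]
force: [-1.1, -0.7, 0.7]
opening: 0.0007
gripper_force: 0.6
```

Call:
carry_out(
  rows=[
    [-0.0005,0,0,0,0,0],
    [-0.001,0,0,0,0,0],
  ],
)

```text
t: 7.6
tool_pos: [0.5895, -0.0264, 0.0381]
orientation: [-1.131, -2.931, 0.0]
force: [-1.4, 0.7, -0.4]
opening: 0.0001
gripper_force: 0.5
```

Call:
carry_out(
  rows=[
    [-0.0005,0,0,0,0,0],
    [-0.001,0,0,0,0,0],
  ],
)

```text
t: 7.85
tool_pos: [0.5902, -0.0271, 0.0381]
orientation: [-1.131, -2.931, 0.0]
force: [-0.9, 1.6, 0.1]
opening: 0.0004
gripper_force: 0.9
```

```bash
python3 - <<'E'
from h import *
L=[]
for i in range(6): robot.read_camera('side'); s=robot.read_state(); L.append(np.r_[s['tool_pos'],s['force']])
print(np.mean(L,0).round(4))
p=np.mean(L,0)[:2]; a=np.radians(17.8); ex=np.array([np.cos(a),np.sin(a)]);ey=np.array([-ex[1],ex[0]])
d=p-[.623,-.098]; push=np.array([.741,-.672])
n=d+push*.0245; print('tcp plate',d@ex,d@ey,'nut est',n@ex,n@ey)
robot.read_camera('scene')
for o in robot.outline_of('scene','nut')[:1]: 
  q=to_plane('scene',o['pixel'],.044,s)[0,:2]-[.623,-.098]; print(o['pixel'],q@ex,q@ey)
E
```

```text
[ 0.5902 -0.0271  0.0381 -1.1813  0.7509 -0.3622]
tcp plate -0.009539736052805102 0.07749763309567217 nut est 0.0027127295068194845 0.056272029359612896
[285.9, 245.1] -0.008649496356313712 0.0519754466979022
```

Call:
carry_out(
  rows=[
    [-0.0026,-0.0015,0,0,0,0],
    [-0.0061,-0.0035,0,0,0,0],
    [-0.0095,-0.0055,0,0,0,0],
    [-0.013,-0.0075,0,0,0,0],
    [-0.0165,-0.0095,0,0,0,0],
    [-0.0199,-0.0115,0,0,0,0],
    [-0.0234,-0.0135,0,0,0,0],
    [-0.0268,-0.0155,0,0,0,0],
    [-0.0303,-0.0175,0,0,0,0],
    [-0.0338,-0.0195,0,0,0,0],
    [-0.0364,-0.021,0,0,0,0],
    [-0.0381,-0.022,0,0,0,0],
  ],
)

```text
t: 9.75
tool_pos: [0.6037, -0.0692, 0.0381]
orientation: [-1.131, -2.931, 0.0]
force: [-0.7, 0.4, 0.1]
opening: 0.0001
gripper_force: 0.3
```

```bash
python3 - <<'E'
from h import *
s=robot.read_state(); print(s['tool_pos'],s['force'])
im=robot.read_camera('wrist');b=robot.read_camera('scene'); 
save(np.hstack([cv2.resize(im[100:300,180:380],(400,400)),cv2.resize(b[210:290,235:315],(400,400),interpolation=2)]),'e.png')
E
```

```text
[ 0.60368655 -0.06916414  0.03814059] [-0.72918154  0.43473691  0.12624058]
```

View pics/e.png

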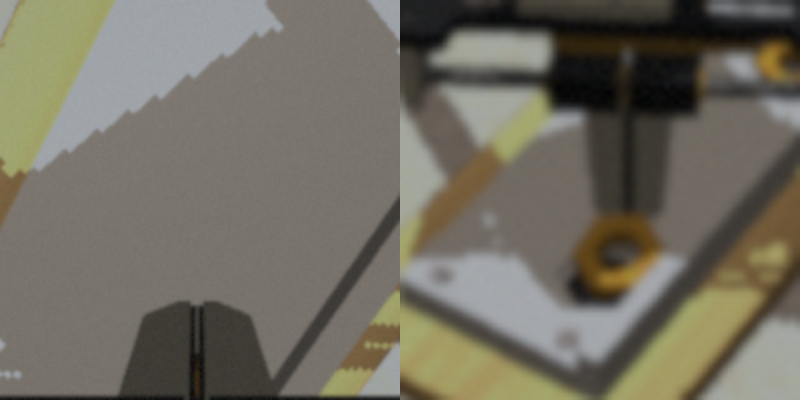

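The scene half shows the nut at (617,255), flat on the finger face and by the rib, its leading corner over the recess. From here I'll use small steps.

Call:
carry_out(
  rows=[
    [-0.0017,-0.001,0,0,0,0],
    [-0.0035,-0.002,0,0,0,0],
    [-0.0052,-0.003,0,0,0,0],
    [-0.0061,-0.0035,0,0,0,0],
  ],
)

```text
t: 10.35
tool_pos: [0.6058, -0.0758, 0.0381]
orientation: [-1.131, -2.931, 0.0]
force: [-1.2, -0.4, -0.2]
opening: 0.0003
gripper_force: 0.4
```

Call:
carry_out(
  rows=[
    [-0.0004,-0.00025,0,0,0,0],
    [-0.0009,-0.0005,0,0,0,0],
  ],
)

```text
t: 10.6
tool_pos: [0.6061, -0.0767, 0.0381]
orientation: [-1.131, -2.931, 0.0]
force: [-1.1, 0.5, 0.2]
opening: 0.0004
gripper_force: 0.4
```

Call:
carry_out(
  rows=[
    [-0.0004,-0.00025,0,0,0,0],
    [-0.0009,-0.0005,0,0,0,0],
  ],
)

```text
t: 10.85
tool_pos: [0.6066, -0.0777, 0.0382]
orientation: [1.131, 2.931, -0.0]
force: [-0.4, 0.2, -0.5]
opening: 0.0005
gripper_force: 0.2
```

Call:
carry_out(
  rows=[
    [-0.0004,-0.00025,0,0,0,0],
    [-0.0009,-0.0005,0,0,0,0],
  ],
)

```text
t: 11.1
tool_pos: [0.6069, -0.0786, 0.0382]
orientation: [1.131, 2.931, 0.0]
force: [-0.4, 0.3, -0.1]
opening: 0.001
gripper_force: 0.3
```

Call:
carry_out(
  rows=[
    [-0.0004,-0.00025,0,0,0,0],
    [-0.0009,-0.0005,0,0,0,0],
  ],
)

```text
t: 11.35
tool_pos: [0.607, -0.0793, 0.0381]
orientation: [-1.131, -2.93, -0.0]
force: [-0.6, 3.4, 0.0]
opening: 0.0004
gripper_force: 1.4
```

Call:
carry_out(
  rows=[
    [-0.0004,-0.00025,0,0,0,0],
    [-0.0009,-0.0005,0,0,0,0],
  ],
)

```text
t: 11.6
tool_pos: [0.6069, -0.0797, 0.0378]
orientation: [-1.13, -2.929, -0.001]
force: [-3.7, 6.1, 1.0]
opening: 0.0005
gripper_force: 3.3
```

```bash
python3 - <<'E'
from h import *
s=robot.read_state(); print(s['tool_pos'],s['force'])
b=robot.read_camera('scene'); d=robot.read_camera('side')
m=[o['pixel'] for o in robot.outline_of('side','plate')[:1]]; print(m)
c,r=map(int,m[0]) if m else (415,270)
save(np.hstack([cv2.resize(b[220:290,240:310],(400,400),interpolation=2),cv2.resize(d[r-35:r+35,c-35:c+35],(400,400),interpolation=2)]),'f.png')
E
```

```text
[ 0.60685757 -0.07971431  0.03777841] [-3.73829951  6.06693979  0.95331649]
[[270.3, 220.0]]
```

View pics/f.png

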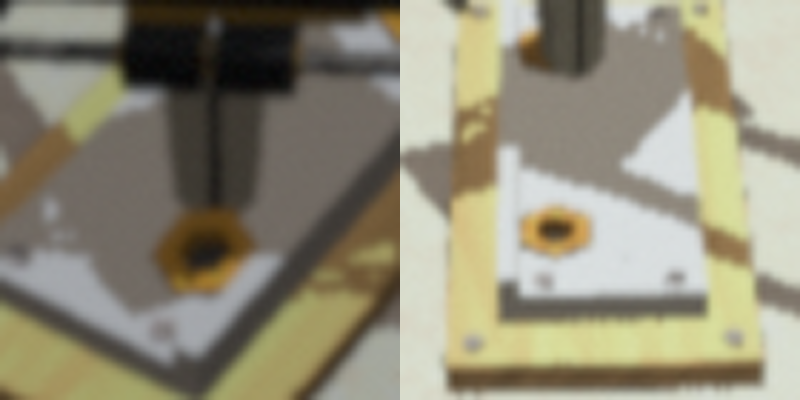

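The scene half shows the nut over the recess at (205,250). The force climbed to 7 N, so it has dropped and met the far wall. I'll back off, lift, turn and look.

Call:
carry_out(
  rows=[
    [0.004,0,0,0,0,0],
    [0.008,0,0,0,0,0],
    [0.008,0,-0.02,0,0,0],
    [0.008,0,-0.045,0,0,0],
    [0,0.01,-0.065,0,0,-10],
    [-0.01,0.02,-0.065,0,0,-20],
    [-0.02,0.03,-0.065,0,0,-30],
    [-0.035,0.04,-0.065,0,0,-40],
    [-0.049,0.0405,-0.065,0,0,-50],
    [-0.049,0.0405,-0.065,0,0,-60],
    [-0.049,0.0405,-0.065,0,0,-60],
    [-0.049,0.0405,-0.065,0,0,-60],
  ],
  jaw=206,
)

```text
t: 13.25
tool_pos: [0.6713, -0.0835, 0.1041]
orientation: [-0.48, 3.104, -0.001]
force: [0.0, -0.3, -0.2]
opening: 0.0182
gripper_force: 0.0
```

```bash
python3 - <<'E'
from h import *
robot.read_camera('wrist');robot.read_camera('wrist');s=robot.read_state(); print(s['tool_pos'],s['force'],s['opening'],s['q'][5])
im=robot.read_camera('wrist'); print(np.degrees(np.arctan2(*Ro.from_rotvec(s['orientation']).as_matrix()[[1,0],0])))
for t in('nut','recess','recess_full'):
  for o in robot.outline_of('wrist',t)[:2]:
    m=o['pixels'].astype(np.uint8); c=np.argwhere(m)[:,::-1].mean(0); print(t,round(o['conf'],2),c.round(1),o['pixel'],to_plane('wrist',c,.040,s).round(4))
np.save('s.npy',s,allow_pickle=True)
save(im,'g0.png'); save(cv2.resize(im[60:285,160:440],None,fx=2.6,fy=2.6,interpolation=2),'g.png')
E
```

```text
[ 0.67106232 -0.08344756  0.10369784] [ 0.14758511 -0.86778264 -0.97821535] 0.01780010903249418 -2.0784480142892794
-162.34431303257702
nut 0.97 [280.2 160.1] [280.4, 168.7] [[ 0.6234 -0.0971  0.04  ]]
nut 0.39 [17.8 66.1] [21.0, 67.3] [[ 0.6171 -0.2789  0.04  ]]
recess 0.61 [280.6 109.5] [281.5, 107.6] [[ 0.5907 -0.1074  0.04  ]]
recess_full 0.58 [499.8 115.9] [499.9, 113.4] [[0.5491 0.0364 0.04  ]]
recess_full 0.58 [362.4 114.8] [367.4, 114.9] [[ 0.577  -0.0532  0.04  ]]
```

View pics/g.png

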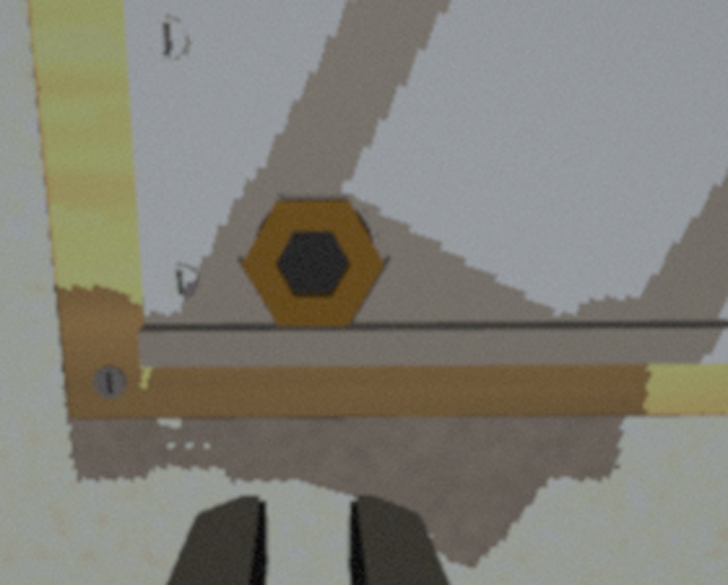

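The crop shows the nut sitting square in the recess, centre at (314,262), one flat along the rib line. The jaws are about 18 mm open, so they will straddle the hole. I'll go over the nut and come down.

Call:
carry_out(
  rows=[
    [0.025,0.001,0,0,0,0],
    [0.0495,0.0014,0,0,0,0],
    [0.0495,0.0014,0.02,0,0,0],
    [0.0495,0.0014,0.04,0,0,0],
    [0.0495,0.0014,0.054,0,0,0],
    [0.0495,0.0014,0.058,0,0,0],
    [0.0495,0.0014,0.0595,0,0,0],
    [0.0495,0.0014,0.0595,0,0,0],
  ],
)

```text
t: 14.55
tool_pos: [0.624, -0.0973, 0.0442]
orientation: [-0.486, 3.103, -0.001]
force: [0.4, 0.1, -0.3]
opening: 0.0182
gripper_force: 0.0
```

Call:
carry_out(
  rows=[
    [0,0,0.001,0,0,0],
    [0,0,0.002,0,0,0],
    [0,0,0.003,0,0,0],
    [0,0,0.003,0,0,0],
  ],
)

```text
t: 15.05
tool_pos: [0.6233, -0.0972, 0.0405]
orientation: [0.486, -3.104, -0.0]
force: [0.3, 0.3, -0.9]
opening: 0.0178
gripper_force: 0.0
```

Call:
carry_out(
  rows=[
    [0,0,0.0005,0,0,0],
    [0,0,0.001,0,0,0],
    [0,0,0.001,0,0,0],
  ],
)

```text
t: 15.42
tool_pos: [0.6235, -0.0973, 0.0398]
orientation: [-0.486, 3.104, -0.0]
force: [0.3, 1.0, -0.0]
opening: 0.0182
gripper_force: 0.5
```

Call:
carry_out(
  rows=[
    [0,0,0.0005,0,0,0],
    [0,0,0.001,0,0,0],
    [0,0,0.001,0,0,0],
  ],
)

```text
t: 15.8
tool_pos: [0.6234, -0.0974, 0.0389]
orientation: [0.486, -3.104, 0.0]
force: [-2.8, 0.1, 4.9]
opening: 0.018
gripper_force: 2.5
```

Call:
carry_out(
  rows=[
    [0,0,0.0005,0,0,0],
    [0,0,0.001,0,0,0],
    [0,0,0.001,0,0,0],
  ],
)

```text
t: 16.18
tool_pos: [0.6233, -0.0975, 0.0382]
orientation: [0.486, -3.103, 0.0]
force: [-4.4, 0.4, 8.1]
opening: 0.0175
gripper_force: 4.1
```

Call:
carry_out(
  rows=[
    [0,0,0.0005,0,0,0],
    [0,0,0.001,0,0,0],
    [0,0,0.001,0,0,0],
  ],
)

```text
t: 16.55
tool_pos: [0.6235, -0.0975, 0.0377]
orientation: [-0.486, 3.104, -0.001]
force: [-5.9, -0.5, 10.1]
opening: 0.0178
gripper_force: 5.7
```

Call:
carry_out(
  rows=[
    [0,0,0.0005,0,0,0],
    [0,0,0.001,0,0,0],
    [0,0,0.001,0,0,0],
  ],
)

```text
t: 16.92
tool_pos: [0.6237, -0.0975, 0.037]
orientation: [-0.486, 3.103, -0.001]
force: [-7.1, -0.2, 13.1]
opening: 0.0181
gripper_force: 6.4
```

Call:
carry_out(
  rows=[
    [0,0,0.0005,0,0,0],
    [0,0,0.001,0,0,0],
    [0,0,0.001,0,0,0],
  ],
)

```text
t: 17.3
tool_pos: [0.624, -0.0975, 0.0362]
orientation: [-0.486, 3.103, -0.001]
force: [-5.6, 0.1, 12.5]
opening: 0.0177
gripper_force: 6.5
```

Call:
carry_out(
  rows=[
    [0,0,0.0005,0,0,0],
    [0,0,0.001,0,0,0],
    [0,0,0.001,0,0,0],
  ],
)

```text
t: 17.68
tool_pos: [0.6243, -0.0974, 0.0354]
orientation: [-0.486, 3.102, -0.001]
force: [-4.1, 0.2, 13.0]
opening: 0.0177
gripper_force: 6.3
```

```bash
python3 - <<'E'
from h import *
L=[]
for i in range(5): robot.read_camera('scene'); s=robot.read_state(); L.append(np.r_[s['tool_pos'],s['force'],s['wrist_torque']])
print(np.mean(L,0).round(4))
E
```

```text
[ 6.24300e-01 -9.74000e-02  3.53000e-02 -4.63790e+00  9.37800e-01
  1.24523e+01  3.08200e-01  8.07000e-01  6.30000e-03]
```

Call:
carry_out(
  rows=[
    [0,0,0.0003,0,0,0],
    [0,0,0.0005,0,0,0],
    [0,0,0.0005,0,0,0],
  ],
)

```text
t: 18.3
tool_pos: [0.6243, -0.0974, 0.0353]
orientation: [-0.486, 3.102, -0.001]
force: [-6.5, 1.2, 16.0]
opening: 0.0179
gripper_force: 7.9
```

The force now rises with no further travel, so something has bottomed. I'll lift off and check the level.

Call:
carry_out(
  rows=[
    [0,0,-0.005,0,0,0],
    [0,0,-0.03,0,0,0],
    [-0.02,0,-0.055,0,0,0],
    [-0.05,-0.0014,-0.07,0,0,0],
    [-0.05,-0.0014,-0.07,0,0,0],
    [-0.05,-0.0014,-0.07,0,0,0],
  ],
)

```text
t: 19.05
tool_pos: [0.6705, -0.0833, 0.1018]
orientation: [0.486, -3.102, -0.001]
force: [-0.4, 0.2, 0.6]
opening: 0.0178
gripper_force: 0.0
```

```bash
python3 - <<'E'
from h import *
robot.read_camera('wrist');robot.read_camera('wrist');s=robot.read_state(); print(s['tool_pos'],s['force'])
im=robot.read_camera('wrist'); save(im,'i0.png')
d=robot.read_camera('side')
save(np.hstack([cv2.resize(im[100:200,230:330],(400,400),interpolation=2),cv2.resize(cv2.imread('pics/g0.png')[100:200,230:330,::-1],(400,400),interpolation=2)]),'i.png')
E
```

```text
[ 0.67000192 -0.08340267  0.10156714] [-0.407553    0.05305602  0.01696281]
```

View pics/i.png

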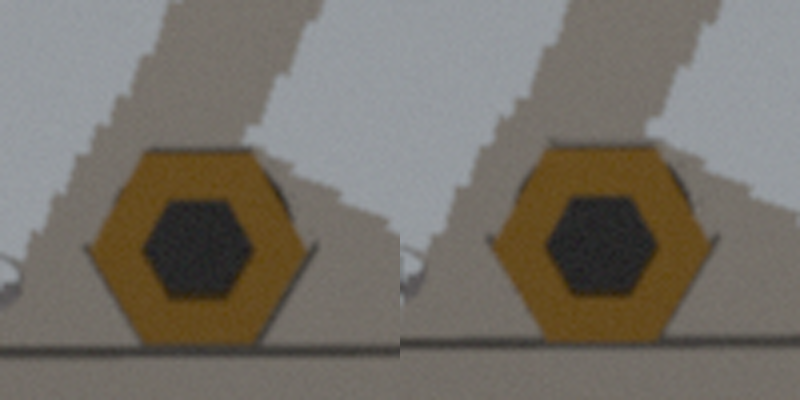

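The left half (now) shows the hexagon still square and centred in the recess, slightly smaller than before pressing (right half). The level can't be judged from this, so I'll feel both sides with shut fingers, the near side first.

Call:
carry_out(
  rows=[
    [0.03,0.001,0,0,0,0],
    [0.0595,0.0014,0,0,0,0],
    [0.0595,0.0014,0.02,0,0,0],
    [0.0595,0.0014,0.04,0,0,0],
    [0.0595,0.0014,0.056,0,0,0],
    [0.0595,0.0014,0.06,0,0,0],
    [0.0595,0.0014,0.06,0,0,0],
    [0.0595,0.0014,0.06,0,0,0],
  ],
  jaw=255,
)

```text
t: 20.25
tool_pos: [0.6152, -0.1002, 0.0439]
orientation: [-0.486, 3.102, -0.001]
force: [-0.6, -0.5, -0.3]
opening: 0.0003
gripper_force: 0.0
```

Call:
carry_out(
  rows=[
    [0,0,0.001,0,0,0],
    [0,0,0.002,0,0,0],
    [0,0,0.002,0,0,0],
  ],
)

```text
t: 20.62
tool_pos: [0.6143, -0.1002, 0.0412]
orientation: [-0.486, 3.104, -0.0]
force: [-0.8, 0.2, 0.6]
opening: 0.0006
gripper_force: 0.0
```

Call:
carry_out(
  rows=[
    [0,0,0.001,0,0,0],
    [0,0,0.0015,0,0,0],
    [0,0,0.0015,0,0,0],
  ],
)

```text
t: 21.0
tool_pos: [0.6143, -0.1001, 0.0395]
orientation: [0.486, -3.104, -0.0]
force: [-0.8, 0.5, -1.1]
opening: 0.0006
gripper_force: 0.0
```

Call:
carry_out(
  rows=[
    [0,0,0.001,0,0,0],
    [0,0,0.002,0,0,0],
    [0,0,0.002,0,0,0],
  ],
)

```text
t: 21.38
tool_pos: [0.6143, -0.1002, 0.0375]
orientation: [0.486, -3.104, -0.0]
force: [-0.6, -0.9, -0.1]
opening: 0.0003
gripper_force: 0.0
```

Call:
carry_out(
  rows=[
    [0,0,0.0005,0,0,0],
    [0,0,0.001,0,0,0],
    [0,0,0.001,0,0,0],
  ],
)

```text
t: 21.75
tool_pos: [0.6144, -0.1002, 0.0366]
orientation: [0.486, -3.104, -0.0]
force: [-0.3, -0.1, 0.9]
opening: 0.0005
gripper_force: 0.0
```

Call:
carry_out(
  rows=[
    [0,0,0.0005,0,0,0],
    [0,0,0.001,0,0,0],
    [0,0,0.001,0,0,0],
  ],
)

```text
t: 22.12
tool_pos: [0.6143, -0.1002, 0.0356]
orientation: [0.486, -3.104, -0.0]
force: [0.2, -0.3, -0.4]
opening: 0.0005
gripper_force: 0.0
```

Call:
carry_out(
  rows=[
    [0,0,0.0003,0,0,0],
    [0,0,0.0005,0,0,0],
    [0,0,0.0005,0,0,0],
  ],
)

```text
t: 22.5
tool_pos: [0.6145, -0.1002, 0.0354]
orientation: [-0.486, 3.104, -0.0]
force: [-1.2, -0.0, 2.4]
opening: 0.0001
gripper_force: 1.4
```

Call:
carry_out(
  rows=[
    [0,0,0.0003,0,0,0],
    [0,0,0.0005,0,0,0],
    [0,0,0.0005,0,0,0],
  ],
)

```text
t: 22.88
tool_pos: [0.6145, -0.1002, 0.0353]
orientation: [-0.486, 3.104, -0.0]
force: [-3.0, 1.7, 6.2]
opening: 0.0005
gripper_force: 3.4
```

Call:
carry_out(
  rows=[
    [0,0,0.0003,0,0,0],
    [0,0,0.0005,0,0,0],
    [0,0,0.0005,0,0,0],
  ],
)

```text
t: 23.25
tool_pos: [0.6146, -0.1002, 0.0352]
orientation: [-0.486, 3.103, -0.0]
force: [-4.1, 0.8, 10.3]
opening: 0.0006
gripper_force: 5.0
```

Near side is firm at 35.3 mm, so it is home. Now the rib side.

Call:
carry_out(
  rows=[
    [0,0,-0.004,0,0,0],
    [0,0,-0.01,0,0,0],
    [-0.009,0,-0.01,0,0,0],
    [-0.0175,0,-0.01,0,0,0],
    [-0.0175,0,-0.008,0,0,0],
    [-0.0175,0,-0.006,0,0,0],
    [-0.0175,0,-0.006,0,0,0],
  ],
)

```text
t: 24.12
tool_pos: [0.6305, -0.0947, 0.0394]
orientation: [0.486, -3.103, -0.001]
force: [-0.2, 0.3, -0.4]
opening: 0.0003
gripper_force: 0.0
```

Call:
carry_out(
  rows=[
    [0,0,0.0005,0,0,0],
    [0,0,0.001,0,0,0],
    [0,0,0.001,0,0,0],
  ],
)

```text
t: 24.5
tool_pos: [0.631, -0.0949, 0.0392]
orientation: [0.486, -3.104, 0.0]
force: [-0.2, 0.0, 0.5]
opening: 0.0003
gripper_force: 0.0
```

Call:
carry_out(
  rows=[
    [0,0,0.0005,0,0,0],
    [0,0,0.001,0,0,0],
    [0,0,0.001,0,0,0],
  ],
)

```text
t: 24.88
tool_pos: [0.631, -0.0948, 0.0381]
orientation: [0.486, -3.104, -0.0]
force: [-0.1, -0.9, 0.7]
opening: 0.0007
gripper_force: 0.0
```

Call:
carry_out(
  rows=[
    [0,0,0.0005,0,0,0],
    [0,0,0.001,0,0,0],
    [0,0,0.001,0,0,0],
  ],
)

```text
t: 25.25
tool_pos: [0.631, -0.0948, 0.037]
orientation: [0.486, -3.104, -0.0]
force: [0.1, 0.8, 1.4]
opening: 0.0006
gripper_force: 0.0
```

Call:
carry_out(
  rows=[
    [0,0,0.0005,0,0,0],
    [0,0,0.001,0,0,0],
    [0,0,0.001,0,0,0],
  ],
)

```text
t: 25.62
tool_pos: [0.6311, -0.0948, 0.0362]
orientation: [-0.486, 3.104, -0.0]
force: [-0.6, 1.0, -0.4]
opening: 0.0007
gripper_force: 0.2
```

Call:
carry_out(
  rows=[
    [0,0,0.0003,0,0,0],
    [0,0,0.0005,0,0,0],
    [0,0,0.0005,0,0,0],
  ],
)

```text
t: 26.0
tool_pos: [0.6312, -0.0948, 0.0359]
orientation: [-0.486, 3.104, -0.0]
force: [-0.8, 0.5, 2.9]
opening: 0.0005
gripper_force: 1.5
```

Call:
carry_out(
  rows=[
    [0,0,0.0003,0,0,0],
    [0,0,0.0005,0,0,0],
    [0,0,0.0005,0,0,0],
  ],
)

```text
t: 26.38
tool_pos: [0.6314, -0.0948, 0.0356]
orientation: [-0.486, 3.103, -0.0]
force: [-0.9, 0.9, 5.6]
opening: 0.0008
gripper_force: 2.6
```

Call:
carry_out(
  rows=[
    [0,0,0.0003,0,0,0],
    [0,0,0.0005,0,0,0],
    [0,0,0.0005,0,0,0],
  ],
)

```text
t: 26.75
tool_pos: [0.6315, -0.0948, 0.0353]
orientation: [-0.486, 3.103, -0.0]
force: [-1.6, 1.6, 6.9]
opening: 0.0004
gripper_force: 3.1
```

Call:
carry_out(
  rows=[
    [0,0,0.0003,0,0,0],
    [0,0,0.0005,0,0,0],
    [0,0,0.0005,0,0,0],
  ],
)

```text
t: 27.12
tool_pos: [0.6315, -0.0948, 0.0353]
orientation: [-0.486, 3.103, -0.0]
force: [-3.2, 1.9, 9.4]
opening: 0.0006
gripper_force: 4.8
```

The rib side was about 0.7 mm high and went down to 35.3 mm. I'll lift and touch it again to see that it stays.

Call:
carry_out(
  rows=[
    [0,0,-0.003,0,0,0],
    [0,0,-0.004,0,0,0],
    [0,0,-0.004,0,0,0],
    [0,0,-0.003,0,0,0],
    [0,0,-0.002,0,0,0],
    [0,0,-0.0015,0,0,0],
    [0,0,-0.0015,0,0,0],
    [0,0,-0.0015,0,0,0],
  ],
)

```text
t: 28.12
tool_pos: [0.631, -0.0948, 0.0357]
orientation: [-0.486, 3.104, 0.0]
force: [0.1, 0.6, 1.8]
opening: 0.0006
gripper_force: 0.4
```

Call:
carry_out(
  rows=[
    [0,0,0.0003,0,0,0],
    [0,0,0.0005,0,0,0],
    [0,0,0.0005,0,0,0],
  ],
)

```text
t: 28.5
tool_pos: [0.6312, -0.0948, 0.0354]
orientation: [-0.486, 3.104, -0.0]
force: [-1.1, 0.3, 4.4]
opening: 0.0008
gripper_force: 1.9
```

Call:
carry_out(
  rows=[
    [0,0,0.0003,0,0,0],
    [0,0,0.0005,0,0,0],
    [0,0,0.0005,0,0,0],
  ],
)

```text
t: 28.88
tool_pos: [0.6313, -0.0948, 0.0353]
orientation: [-0.486, 3.103, -0.0]
force: [-3.2, 0.5, 6.2]
opening: 0.0007
gripper_force: 3.5
```

Call:
carry_out(
  rows=[
    [0,0,-0.006,0,0,0],
    [0,0,-0.01,0,0,0],
    [0.008,0,-0.01,0,0,0],
    [0.008,0,-0.01,0,0,0],
    [0.008,0,-0.007,0,0,0],
    [0.008,0,-0.003,0,0,0],
    [0.008,0,-0.0015,0,0,0],
    [0.008,0,-0.001,0,0,0],
    [0.008,0,-0.001,0,0,0],
  ],
  jaw=206,
)

```text
t: 30.0
tool_pos: [0.6235, -0.0973, 0.0356]
orientation: [-0.486, 3.104, -0.0]
force: [0.2, 0.3, -0.8]
opening: 0.0179
gripper_force: 0.1
```

Call:
carry_out(
  rows=[
    [0,0,0.0004,0,0,0],
    [0,0,0.0008,0,0,0],
    [0,0,0.0008,0,0,0],
  ],
)

```text
t: 30.38
tool_pos: [0.6237, -0.0973, 0.0354]
orientation: [-0.486, 3.103, -0.0]
force: [-2.0, 0.8, 5.7]
opening: 0.0182
gripper_force: 2.6
```

Call:
carry_out(
  rows=[
    [0,0,0.0003,0,0,0],
    [0,0,0.0006,0,0,0],
    [0,0,0.0006,0,0,0],
  ],
)

```text
t: 30.75
tool_pos: [0.6238, -0.0973, 0.0353]
orientation: [-0.486, 3.103, -0.0]
force: [-4.2, 2.0, 10.4]
opening: 0.0179
gripper_force: 4.5
```

The centre is firm at 35.3 mm, level with both sides. I'll lift clear, check once with the networks and hand in.

Call:
carry_out(
  rows=[
    [0,0,-0.004,0,0,0],
    [0,0,-0.03,0,0,0],
    [-0.02,0,-0.055,0,0,0],
    [-0.05,0,-0.07,0,0,0],
    [-0.05,0,-0.07,0,0,0],
    [-0.05,0,-0.07,0,0,0],
    [-0.05,0,-0.07,0,0,0],
  ],
)

```text
t: 31.62
tool_pos: [0.6696, -0.0821, 0.1028]
orientation: [0.485, -3.102, -0.001]
force: [0.1, 0.2, 0.2]
opening: 0.0181
gripper_force: 0.0
```

```bash
python3 - <<'E'
from h import *
s=robot.read_state(); robot.read_camera('wrist')
for o in robot.outline_of('wrist','nut')[:1]:
  c=np.argwhere(o['pixels'])[:,::-1].mean(0); print(s['tool_pos'],o['conf'],to_plane('wrist',c,.035,s).round(4),o['pixels'].sum())
print(robot.close_job())
E
```

```text
[ 0.66961308 -0.08213423  0.10282473] 0.97 [[ 0.6235 -0.0972  0.035 ]] 1541
the job is handed in; nothing more can be done
None
```

The nut was slid along the rib into the empty recess and pressed down until it felt firm and about level (within 0.5 mm) at both sides and the middle, with forces under about 18 N; the job is handed in at about 32 s, and no verdict came back.

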